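# Shut down a magnetic stirrer and scour its plate

## Robot

A 6-joint arm with a two-finger parallel gripper is mounted at the origin on a cart in front of the work surface, level with it; the furniture and walls round the work are solid. World frame = base frame: x ahead of the robot, y to its left, z up, the work surface at z = 0. Lengths are in m, angles in rad, forces in N, time in s.
With the tool pointing down it reaches from about 0.35 to 0.85 m from the base axis. Payload 8.1 kg.
Tool frame: the origin (TCP) lies midway between the tips of the shut fingers; the grasp point (between the pads) lies 19 mm behind it; z points along the fingers, y is the line along which they close (so a half turn about z gives the same grasp; the last joint's range is limited). The gripper opens to 85 mm and grips with 20 to 120 N. Pads are 22 mm wide; open, the fingers measure 114 mm over their backs; the gripper's body (76 mm by 85 mm) begins 54 mm behind the grasp point. The pads swing forward as they close: fully open they stand 13 mm farther back than shut.
Start: joints at [-1.263, 0.13, 1.488, -0, 1.523, -0.085], TCP at [0.23, -0.554, 0.231] pointing down, gripper open.
Joint ranges: [-2.96, 2.96], [-0.89, 2.26], [0.02, 2.5], [-1.34, 4.48], [0, 2.73], [-2.66, 2.66]. Speed limits (rad/s): [2.39, 2.39, 2.79, 3.14, 3.14, 3.14].

## Interface

Orientations are given as a 3x3 rotation matrix whose columns are the frame's x, y, z axes.
In Python, from station import ctrl, cams, order, read_state gives the robot as it stands (ctrl), with the cameras (cams), the job (order) and the readings as plain functions.
- The arm moves only by the shell command python3 shift.py [OPENING] [FORCE], which reads ROWS from standard input. ROWS is a JSON list that holds a single list of rows (three levels of brackets), with 1 to 8 rows, each of 6 numbers: dx, dy, dz in shares of the most that a row can go, 1 being 50 mm, then a rotation vector rx, ry, rz in parts of the range, where 1.0 means pi/2 rad; each row shifts and turns the commanded pose from where the row before left it, along the tool's axes as they then stand; what a row does not reach is not made up. A row lasts 1/10 s, in which the tool goes at most 0.05 m and 0.15 rad, less where a joint would pass 70% of its speed; a pose out of reach is approached as far as the arm can. OPENING is the finger opening in m, set as the command begins (- or left out keeps the last). The fingers move at their own pace and stop on an object; FORCE is the grip in N (left out, the last holds). Time passes only in rows, so rows that do not move let the fingers close. It prints the time, the measured TCP pose, the force, the opening and the grip force at its end. A shift or turn number past 1, either way, is cut back to 1. Input that does not fit is refused with a message, and nothing moves.
- read_state(): the state, without advancing time (a new reading comes with each control period).
- cams.capture(name): name is "scene" or "top"; returns a dict with "img" (480x640x3 uint8, red, green, blue), "fx", "fy", "cx", "cy" (pixels), "k1" (the pictures are not rectified: a ray, as slopes to the right and down, at radius r is drawn at 1 + k1 r^2 times it, then the intrinsics apply), "rvec" (rotation vector, rad) and "tvec" (3), from world to camera coordinates, as OpenCV has them. Camera axes: x right, y down, z forward; pixel columns grow to the right and rows downward; lengths in m; the calibration is good to about 2 mm. A picture is of the moment at which its call begins. There is no depth.
- order.hand_in(): hands the job in; it is judged then, once.
The state is a dict: "time": time; "q": joint angles; "dq": joint speeds; "tau": joint torques, N m; "tcp_pos": TCP position; "tcp_rot": TCP orientation; "wrist_force": force on the tool from outside, world axes, zero at the start; "moment": the same for the moment, N m; "gripper_width": finger opening in m; "grip_force": force on a finger pad.
Only numpy, scipy, OpenCV 4.12 (cv2) and the standard library are available. Lean on these libraries where they do the work, as an engineer would, in place of code of your own. Each camera call takes 0.05 s, during which the arm holds its last target. There are 200 camera calls.

## Task

Stirring is finished: turn the magnetic stirrer's speed knob fully anticlockwise to its stop while the flask still stands on the plate, then lift the flask off and set it upright in the middle of the cork mat. With the scouring block from the steel tray, rub the bare top plate in one stroke under light, steady pressure, along the middle of the plate from the edge beside the knob to the far edge, and put the block back down flat in its tray. Keep the flask upright, and leave the other glassware and things standing where they are.

Things in the scene. Friction and masses are not known exactly. Their poses are not given: they have to be found in the camera images.
- stirrer: Magnetic stirrer, a fixed low white box 140 mm (its x) by 270 mm (its y) and 55 mm high. Origin: centre of its underside, on the table. Steel top plate on its +y part, grey control panel with the knob on its -y part (panel surface 56 mm above the table). It does not move when pushed.
- top_plate: The stirrer's square steel top plate, 132 by 132 mm, fixed. Origin: centre of its upper face, 70 mm above the table; axes as the stirrer's: -y points to the knob, so the edge beside the knob is at y = -66 mm and the far edge at y = +66 mm.
- speed_knob (a joint): Angle of the speed knob, rad: 0 = off stop (fully anticlockwise seen from above), growing clockwise to 4.71. Turns freely by hand against even friction of about 0.08 N m and stays where it is left; starts between 1.0 and 2.6. Off counts below 0.07.
- knob_bar (a point): Centre of the top of the knob's black grip bar, on the upright turning axis, 87 mm above the table. Bar: 72 mm long (35 mm to its pointed nose, 37 mm to its round tail), 14 mm wide, 24 mm tall above the round skirt (62 mm wide, top 64 mm above the table). Site x axis: along the bar to the nose with the white line; z up. At off the nose points midway between the stirrer's -x and -y.
- conical_flask: Open conical glass flask, 60 mm wide at the foot, 98 mm high, about 0.14 kg, narrowing to a neck about 25 to 35 mm wide in its top 30 mm. Origin: centre of its underside, z up. Starts upright near the middle of the top plate. Take it by the neck from above.
- cork_mat: Plain cork mat, 120 by 120 by 6 mm, fixed flat on the table, on either side of the stirrer. Origin: centre of its underside.
- scour_block: Hand scouring block, 0.19 kg. Dark pad 90 mm (its x) by 50 mm (its y) under a grey shell 94 by 54 mm (13 to 31 mm high); along x on top a black bar handle 86 mm long, 24 mm wide, 40 to 66 mm high, flat sides to grip. Origin: centre of the pad's underside when not pressed, z up. Starts flat in the tray.
- scour_pad (a joint): How far the springy pad is pressed up into the block's shell, m: 0 = free, 0.007 = fully in. It starts to give at about 2.4 N, then 1 mm for each 1 N, and goes hard at 7 mm. A light rub presses it about 2 to 5 mm in.
- drip_tray: Shallow open steel tray, 136 mm (its x) by 92 mm (its y), rim 12 mm high, walls and floor 3 mm, fixed flat on the table on the other side of the stirrer from the mat. Origin: centre of its underside. The block lies in it with its length along the tray's length.
- glass_funnel: Bystander, leave alone: clear funnel, 69 mm wide, 60 mm high, standing mouth down, left of the stirrer. Origin under its middle.
- white_vial: Bystander, leave alone: small vial with a white cap, 28 mm wide, 60 mm high, left of the stirrer near the front edge. Origin under its middle.
- pen: Bystander, leave alone: marker pen lying flat, 134 mm long, 19 mm thick, right of the stirrer near the front edge; its length is the y axis. Origin under its middle.
- big_beaker: Bystander, leave alone: glass beaker, 71 mm wide, 90 mm high, far right. Origin under its middle.
- small_dropper: Bystander, leave alone: amber dropper bottle, 33 mm wide, 99 mm high, far right. Origin under its middle.

How it is judged:
On the way, in this order (a step that is already met when the one before it is completed fails the run):
1. the knob stands at its off stop while the flask is still on the plate (value of joint speed_knob below 0.07 rad and horizontal distance between conical_flask and top_plate below 0.05 m and z of conical_flask in the frame of top_plate below 0.01 m), for 0.2 s.
2. the flask stands released on the cork mat (horizontal distance between conical_flask and cork_mat below 0.03 m and z of conical_flask in the frame of cork_mat below 0.01 m and angle between conical_flask's own z axis and vertical below 0.1 rad and contact force between the fingers and conical_flask below 0.05 N), for 0.2 s.
3. the block presses on the plate at the edge beside the knob (contact force between scour_block and top_plate above 3 N and y of scour_block in the frame of top_plate below -0.028 m and x of scour_block in the frame of top_plate between -0.03 and 0.03 m), for 0.05 s.
4. it still presses as it passes the middle of the plate (contact force between scour_block and top_plate above 3 N and y of scour_block in the frame of top_plate between -0.016 and 0.016 m and x of scour_block in the frame of top_plate between -0.03 and 0.03 m), for 0.05 s.
5. it still presses at the far edge (contact force between scour_block and top_plate above 3 N and y of scour_block in the frame of top_plate above 0.028 m and x of scour_block in the frame of top_plate between -0.03 and 0.03 m), for 0.05 s.
At the end, for the whole second after the job is handed in: The knob is at its off stop (below 0.07 rad); the flask stands upright (within 0.1 rad) and still on the cork mat, its centre within 30 mm of the mat's; the block lies flat and still on the floor of its tray, not on the rim, its centre within 30 mm of the tray's along each axis (all of step 2 and value of joint speed_knob below 0.07 rad and linear speed of each of conical_flask, scour_block below 0.02 m/s and x of scour_block in the frame of drip_tray between -0.03 and 0.03 m and y of scour_block in the frame of drip_tray between -0.03 and 0.03 m and z of scour_block in the frame of drip_tray below 0.007 m and angle between scour_block's own z axis and vertical below 0.06 rad); the robot touches nothing.
It fails at once if the flask is tipped by more than 0.35 rad (angle between conical_flask's own z axis and vertical above 0.35 rad).
It fails at once if the block is pressed on the plate with more than 30 N (contact force between scour_block and top_plate above 30 N).
It fails at once if another thing is moved by more than 30 mm or knocked over (distance of pen from where it was at the start of the episode above 0.03 m or (distance of glass_funnel from where it was at the start of the episode above 0.03 m or angle between glass_funnel's own z axis and vertical above 0.5 rad) or (distance of white_vial from where it was at the start of the episode above 0.03 m or angle between white_vial's own z axis and vertical above 0.5 rad) or (distance of big_beaker from where it was at the start of the episode above 0.03 m or angle between big_beaker's own z axis and vertical above 0.5 rad) or (distance of small_dropper from where it was at the start of the episode above 0.03 m or angle between small_dropper's own z axis and vertical above 0.5 rad)).
It also fails if it takes over 72 s, if anything falls off the work surface, if the arm or the gripper's body presses on something with over 40 N, if the wrist force passes 120 N, or if a joint passes its speed limit or range.

## Working session

There is one attempt and no reset: what is moved stays moved. The work goes in short steps, Python scripts to look and compute and a shell command to move; the robot and the scene stay as the last step left them, time stands still between calls to the robot, and variables do not carry over. Pictures are saved under pics/ and viewed, at most 10 in all, crops included, and the job is handed in when it is done.

```bash
ls; mkdir -p pics
cat > h.py <<'E'
import numpy as np, cv2
from station import ctrl, cams, order, read_state
def cam(n):
    c=cams.capture(n); c['R']=cv2.Rodrigues(np.array(c['rvec'],float))[0]; c['t']=np.array(c['tvec'],float).ravel(); return c
def save(c,name,crop=None,s=1):
    im=c['img'][:,:,::-1]
    if crop: im=im[crop[1]:crop[3],crop[0]:crop[2]]
    cv2.imwrite('pics/'+name,cv2.resize(im,None,fx=s,fy=s,interpolation=cv2.INTER_CUBIC))
def ray(c,u,v):
    d=np.array([(u-c['cx'])/c['fx'],(v-c['cy'])/c['fy']]); p=d.copy()
    for _ in range(20): p=d/(1+c['k1']*(p@p))
    o=-c['R'].T@c['t']; w=c['R'].T@np.array([p[0],p[1],1]); return o,w/np.linalg.norm(w)
def onz(c,u,v,z):
    o,w=ray(c,u,v); return o+w*(z-o[2])/w[2]
def proj(c,P):
    p=c['R']@np.array(P,float)+c['t']; x=p[:2]/p[2]; x=x*(1+c['k1']*(x@x)); return x*[c['fx'],c['fy']]+[c['cx'],c['cy']]
def tri(r1,r2):
    (a,u),(b,v)=r1,r2
    s=np.linalg.lstsq(np.c_[u,-v],b-a,rcond=None)[0]; p,q=a+s[0]*u,b+s[1]*v; return (p+q)/2,np.linalg.norm(p-q)
E
python3 - <<'E'
from h import *
for n in('scene','top'):
    c=cam(n); save(c,n+'0.png'); print(n,(-c['R'].T@c['t']).round(3),c['R'][2].round(2),c['fx'],c['k1'])
E
```

```text
pics
shift.py
station.py
scene [-0.164 -1.321  0.781] [ 0.4   0.81 -0.43] 494.27961638580155 -0.06056793581532393
top [ 0.419 -0.03   1.519] [ 0.04 -0.01 -1.  ] 578.1462732398779 -0.06769693078527199
```

View pics/scene0.png

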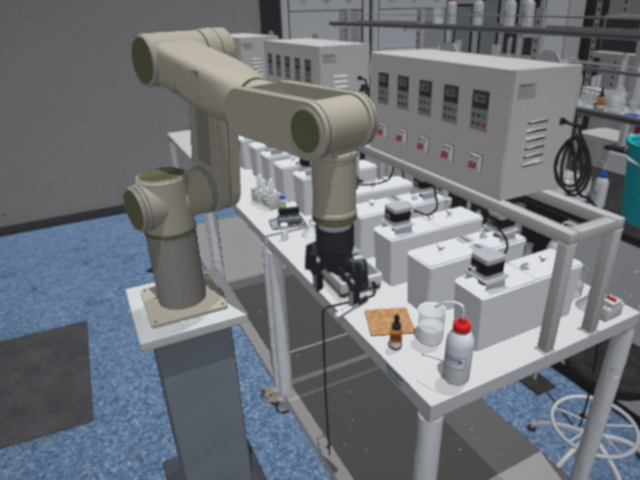

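View pics/top0.png

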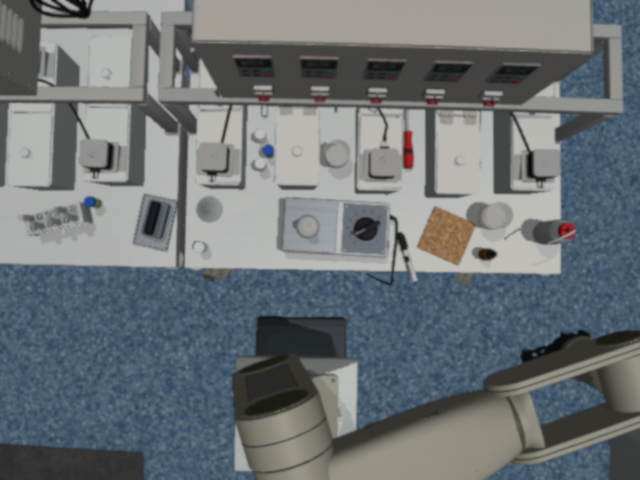

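Run:
```python
from h import *
c=cam('top'); save(c,'crop1.png',(270,180,510,290),3.3); save(c,'crop2.png',(110,180,270,290),4)
s=cam('scene')
for n,u,v,z in[('tray',156,221,.012),('mat',447,235,.006),('knob',365,229,.087),('flask',308,225,.12)]:
    P=onz(c,u,v,z); print(n,P.round(3),'in scene',proj(s,P).round())
```

```text
tray [0.501 0.374 0.012] in scene [288. 221.]
mat [ 0.478 -0.391  0.006] in scene [390. 320.]
knob [ 0.486 -0.166  0.087] in scene [352. 260.]
flask [ 0.492 -0.024  0.12 ] in scene [332. 233.]
```

View pics/crop1.png

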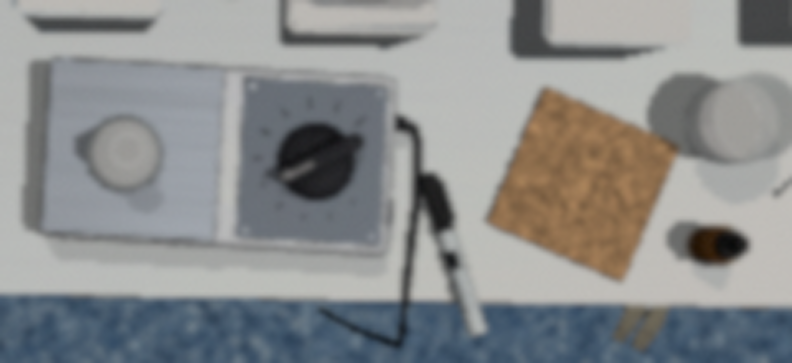

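View pics/crop2.png

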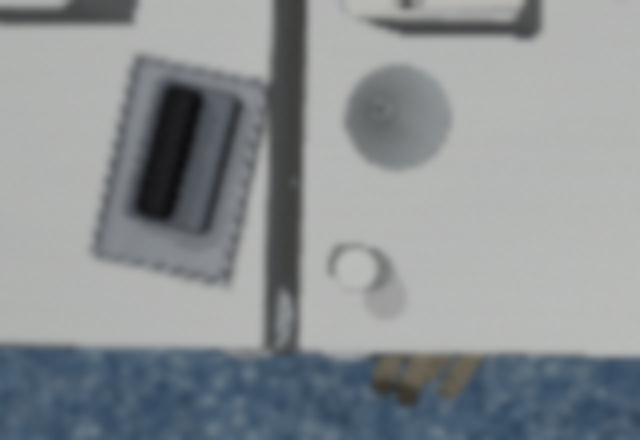

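```bash
cat > m.py <<'E'
from h import *
def rect(m,box):
    z=np.zeros_like(m); x0,y0,x1,y1=box; z[y0:y1,x0:x1]=m[y0:y1,x0:x1]
    k=cv2.findContours(z,cv2.RETR_EXTERNAL,cv2.CHAIN_APPROX_NONE)[0]; k=max(k,key=cv2.contourArea)
    return cv2.minAreaRect(k),k
def dark(c,t): return (c['img'].max(2)<t).astype(np.uint8)
def orange(c):
    i=c['img'].astype(int); return ((i[:,:,0]-i[:,:,2]>40)).astype(np.uint8)
E
python3 - <<'E'
from m import *
np.set_printoptions(suppress=True)
s=read_state(); print(s['time'],s['tcp_pos'],np.array(s['tcp_rot']).round(3).tolist(),s['gripper_width'])
c=cam('top')
def quad(r,z):
    P=np.array([onz(c,*p,z) for p in cv2.boxPoints(r)])[:,:2]; e=P[1]-P[0],P[2]-P[1]
    L=max(e,key=np.linalg.norm); return P.mean(0).round(4),[round(np.linalg.norm(x),4) for x in e],'longdir',np.degrees(np.arctan2(L[1],L[0])).round(1)
r,k=rect(orange(c),(405,195,482,272)); print('mat',r,quad(r,.006))
for t in(45,60,75):
  r,k=rect(dark(c,t),(350,212,382,246)); print('knob',t,r,quad(r,.087))
  r,k=rect(dark(c,t),(138,195,176,242)); print('handle',t,r,quad(r,.069))
f=lambda u,v,a,b,s,z: onz(c,a+u/s,b+v/s,z)[:2]
P=np.array([f(u,v,270,180,3.3,.055) for u,v in[(50,57),(397,78),(383,254),(40,235)]]); print('stirrer',P.round(3).tolist(),P.mean(0))
P=np.array([f(u,v,110,180,4,.012) for u,v in[(138,55),(268,82),(230,285),(92,255)]]); print('tray',P.round(3).tolist(),P.mean(0))
n=f(272,178,270,180,3.3,.087);t=f(360,140,270,180,3.3,.087);print('bar',n,t,(n+t)/2,np.degrees(np.arctan2(*(n-t)[::-1])))
print('flask rim?',f(126,152,270,180,3.3,.168),f(126,152,270,180,3.3,.07))
for nm,q in [('beaker',(740,118)),('dropper',(735,245))]: print(nm,f(*q,270,180,3.3,.09))
s=cam('scene'); save(s,'s1.png',(255,190,325,245),8)
E
```

```text
0.2 [ 0.22957047 -0.55396181  0.23062319] [[0.924, 0.383, -0.0], [0.383, -0.924, 0.001], [0.0, -0.001, -1.0]] 0.08569870511932286
mat ((446.25860595703125, 235.3965606689453), (44.38157653808594, 44.118961334228516), 23.198591232299805) (array([ 0.4771, -0.3889]), [np.float64(0.1168), np.float64(0.1179)], 'longdir', np.float64(-112.0))
knob 45 ((365.0206604003906, 228.45362854003906), (21.11920166015625, 21.525339126586914), 23.962486267089844) (array([ 0.4875, -0.166 ]), [np.float64(0.0536), np.float64(0.0525)], 'longdir', np.float64(-23.1))
handle 45 ((151.93775939941406, 217.98342895507812), (9.40468692779541, 32.465492248535156), 14.931416511535645) (array([0.505 , 0.3689]), [np.float64(0.0817), np.float64(0.0239)], 'longdir', np.float64(-13.4))
knob 60 ((365.20001220703125, 228.4000244140625), (22.135942459106445, 22.135942459106445), 18.434947967529297) (array([ 0.4876, -0.1664]), [np.float64(0.0551), np.float64(0.0551)], 'longdir', np.float64(-17.5))
handle 60 ((151.91175842285156, 217.8529510498047), (10.429031372070312, 33.71245193481445), 14.03624439239502) (array([0.5053, 
[... 229 characters left out ...]
oat64(0.0578), np.float64(0.0582)], 'longdir', np.float64(-110.7))
handle 75 ((151.93264770507812, 217.9559783935547), (11.757590293884277, 34.45839309692383), 14.743562698364258) (array([0.5051, 0.3689]), [np.float64(0.0867), np.float64(0.0299)], 'longdir', np.float64(-13.2))
stirrer [[0.565, 0.035], [0.553, -0.233], [0.418, -0.224], [0.428, 0.04]] [ 0.49077714 -0.09524689]
tray [[0.572, 0.406], [0.555, 0.32], [0.422, 0.341], [0.44, 0.433]] [0.49729466 0.37492197]
bar [ 0.47327546 -0.13486348] [ 0.50312868 -0.20081709] [ 0.48820207 -0.16784028] 114.35339718095453
flask rim? [ 0.48675099 -0.02504573] [ 0.49167856 -0.02470132]
beaker [ 0.52518443 -0.48978896]
dropper [ 0.42882948 -0.48658541]
```

Careful with the scale: shifts go in shares of 50 mm and turns go in shares of pi/2 rad. That gives: -0.04 m is -0.8, 0.025 m is 0.5.

```bash
echo '[[[0.72,-0.4,-0.2,0,0,0],[0.72,-0.4,-0.2,0,0,0],[0.72,-0.4,-0.2,0,0,0],[0.72,-0.4,-0.2,0,0,0],[0.6,-0.7,-0.2,0,0,0],[0.6,-0.7,-0.2,0,0,0],[0.5,-0.8,-0.2,0,0,0],[0.5,-0.8,-0.2,0,0,0]]]' | python3 shift.py 0.05; echo '[[[0.4,-0.86,-0.2,0,0,0],[0.4,-0.86,-0.2,0,0,0],[0.4,-0.86,-0.2,0,0,0],[0.4,-0.86,0,0,0,0],[0.4,-0.86,0,0,0,0],[0.4,-0.86,0,0,0,0],[0.3,-0.9,0,0,0,0],[0.3,-0.9,0,0,0,0]]]' | python3 shift.py
python3 - <<'E'
from h import *
s=cam('scene'); save(s,'s2.png',(255,190,455,350),4)
E
```

```text
time: 1.1
tcp_pos: [0.3764, -0.2427, 0.3117]
tcp_rot: [[0.924, 0.383, 0.0], [0.383, -0.924, -0.0], [0.0, 0.0, -1.0]]
wrist_force: [0.8, -0.2, 0.1]
gripper_width: 0.0496
grip_force: 0.0
time: 1.9
tcp_pos: [0.3811, 0.1362, 0.3415]
tcp_rot: [[0.924, 0.383, 0.001], [0.383, -0.924, 0.0], [0.001, 0.0, -1.0]]
wrist_force: [1.0, -0.4, 0.1]
gripper_width: 0.0502
grip_force: 0.0
```

View pics/s2.png

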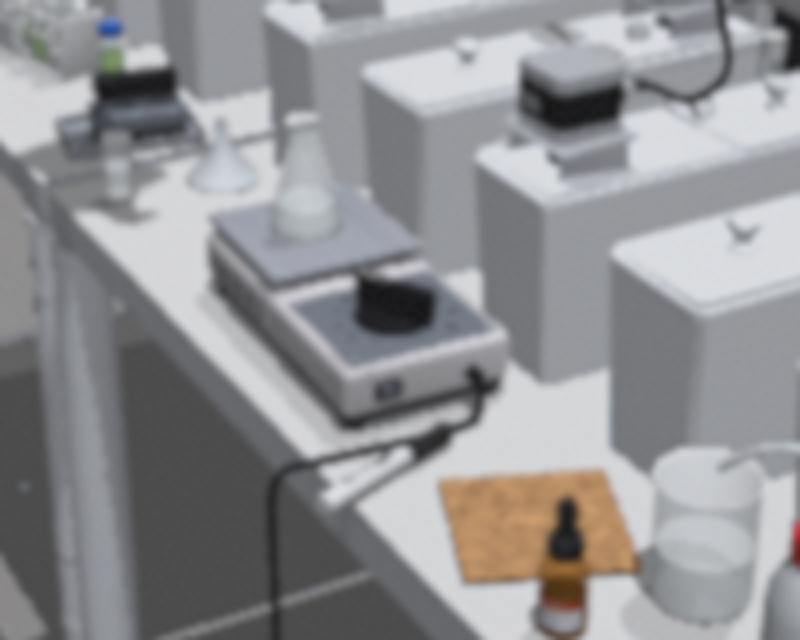

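View pics/s1.png

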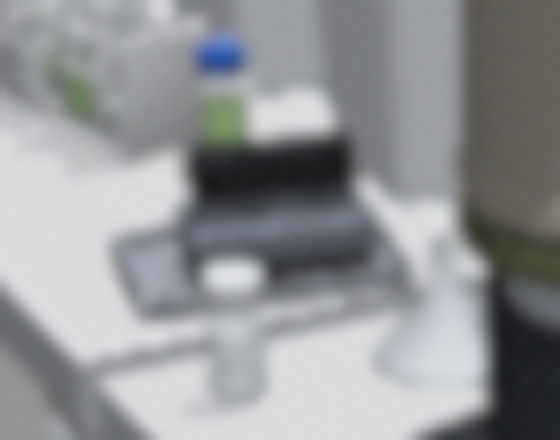

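Run:
```python
from m import *
c=cam('top'); s=cam('scene')
T=lambda u,v:ray(c,270+u/3.3,180+v/3.3)
S=lambda u,v:ray(s,255+u/4,190+v/4)
pr=lambda n,r:print(n,r[0].round(4),'miss',round(r[1],4))
pr('nose',tri(T(272,178),S(358,273))); pr('tail',tri(T(360,140),S(432,287)))
pr('flask rim',tri(T(128,150),S(302,119))); pr('flask foot',tri(T(126,152),S(306,221)))
for n,a,b in[('mat1',(548,87),(605,470)),('mat2',(678,150),(637,571)),('mat3',(622,281),(465,582)),('mat4',(486,220),(440,482)),
  ('plateFL',(50,60),(340,188)),('plateNL',(42,233),(212,238)),('plateFR',(225,70),(420,245)),('plateNR',(217,240),(280,283))]: pr(n,tri(T(*a),S(*b)))
pr('handle top',tri(ray(c,151.93,217.95),ray(s,255+271/8,190+147/8)))
for q in [(138,55),(268,82),(230,285),(92,255)]:
    p=onz(c,110+q[0]/4,180+q[1]/4,.012); print('tray->s1',((proj(s,p)-[255,190])*8).round())
for z in(.15,.168,.18): print('rim in s2 at z',z,((proj(s,[.4915,-.0247,z])-[255,190])*4).round())
for P in([.488,-.167,.087],): print('knob s2',((proj(s,P)-[255,190])*4).round())
```

```text
nose [ 0.4753 -0.1362  0.0811] miss 0.004
tail [ 0.5038 -0.2008  0.0913] miss 0.0022
flask rim [ 0.4881 -0.0263  0.1663] miss 0.0004
flask foot [ 0.4909 -0.0245  0.0746] miss 0.0011
mat1 [ 0.5533 -0.3609  0.0056] miss 0.0002
mat2 [ 0.5048 -0.4672  0.003 ] miss 0.0004
mat3 [ 0.3993 -0.4229  0.0031] miss 0.0004
mat4 [ 0.4461 -0.3128  0.0022] miss 0.0002
plateFL [0.5582 0.0362 0.0645] miss 0.0069
plateNL [0.4311 0.0381 0.0466] miss 0.0043
plateFR [ 0.5552 -0.0988  0.0692] miss 0.0011
plateNR [ 0.428  -0.0961  0.0663] miss 0.0042
handle top [0.5052 0.3698 0.0656] miss 0.0
tray->s1 [369. 198.]
tray->s1 [410. 262.]
tray->s1 [142. 301.]
tray->s1 [110. 230.]
rim in s2 at z 0.15 [306. 136.]
rim in s2 at z 0.168 [305. 115.]
rim in s2 at z 0.18 [305. 102.]
knob s2 [390. 279.]
```

To row units: 0.0403 m is 0.806, 0.015 m is 0.3.

```bash
echo '[[[-0.04,0.806,0.3,0,0,0],[-0.04,0.806,0.3,0,0,0],[-0.04,0.806,0.3,0,0,0],[-0.04,0.806,0.3,0,0,0],[-0.04,0.806,0.3,0,0,0],[-0.04,0.806,0.3,0,0,0],[-0.04,0.806,0.3,0,0,0],[-0.04,0.806,0.3,0,0,0]]]' | python3 shift.py 0.04; echo '[[[0,0,0,0,0,0.0891],[0,0,0,0,0,0.0891],[0,0,0,0,0,0.0891],[0,0,0,0,0,0.0891],[0,0,0,0,0,0.0891],[0,0,0,0,0,0.0891],[0,0,0,0,0,0.0891],[0,0,0,0,0,0.0891]]]' | python3 shift.py;  echo '[[[0,0,0,0,0,0.0891],[0,0,0,0,0,0.0891],[0,0,0,0,0,0.0872],[0,0,0,0,0,0]]]' | python3 shift.py | head -3
cat > go.py <<'E'
import sys,numpy as np
from station import ctrl, cams, order, read_state
s=read_state();R=np.array(s['tcp_rot']);t=np.array([float(x) for x in sys.argv[1:4]])
yaw=np.degrees(np.arctan2(R[1,0],R[0,0]));d=R.T@(t-np.array(s['tcp_pos']))
print('tool d',d.round(4),'yaw',yaw.round(2),'q',np.round(s['q'],2),'pos',np.round(s['tcp_pos'],4))
if len(sys.argv)>4: print('rz tool',np.radians((yaw-float(sys.argv[4])+180)%360-180).round(3))
E
python3 go.py 0.489 -0.168 0.072 -65.6
```

```text
time: 2.85
tcp_pos: [0.4899, -0.173, 0.2208]
tcp_rot: [[0.925, 0.381, 0.0], [0.381, -0.925, -0.0], [0.0, 0.001, -1.0]]
wrist_force: [0.8, 0.4, 0.9]
gripper_width: 0.0399
grip_force: 0.0
time: 3.65
tcp_pos: [0.4896, -0.1712, 0.2212]
tcp_rot: [[0.742, -0.671, -0.0], [-0.671, -0.742, -0.0], [0.0, 0.0, -1.0]]
wrist_force: [1.0, 0.0, -0.5]
gripper_width: 0.0403
grip_force: 0.0
time: 4.05
tcp_pos: [0.4897, -0.171, 0.2213]
tcp_rot: [[0.41, -0.912, -0.0], [-0.912, -0.41, -0.0], [0.0, 0.0, -1.0]]
tool d [-0.0031 -0.0007  0.1493] yaw -65.79 q [-0.43 -0.09  1.73 -0.    1.5   2.28] pos [ 0.4897 -0.171   0.2213]
rz tool -0.003
```

To row units: 0.04 m is 0.8, 0.03 m is 0.6.

```bash
echo '[[[-0.06,-0.02,0.8,0,0,0],[0,0,0.8,0,0,0],[0,0,0.6,0,0,0],[0,0,0.5,0,0,0],[0,0,0.3,0,0,0]]]' | python3 shift.py;  echo '[[[0,0,0,0,0,0],[0,0,0,0,0,0],[0,0,0,0,0,0],[0,0,0,0,0,0],[0,0,0,0,0,0]]]' | python3 shift.py 0.0 40; python3 go.py 0.489 -0.168 0.072 -65.6
```

```text
time: 4.55
tcp_pos: [0.4883, -0.1667, 0.0689]
tcp_rot: [[0.416, -0.909, -0.003], [-0.909, -0.416, 0.001], [-0.002, 0.002, -1.0]]
wrist_force: [0.1, -0.5, 0.8]
gripper_width: 0.0402
grip_force: 0.0
time: 5.05
tcp_pos: [0.4878, -0.1671, 0.0714]
tcp_rot: [[0.415, -0.91, -0.004], [-0.91, -0.415, -0.0], [-0.001, 0.004, -1.0]]
wrist_force: [-10.0, -2.6, -4.6]
gripper_width: 0.0131
grip_force: 40.6
tool d [ 0.0013 -0.0007 -0.0006] yaw -65.51 q [-0.43  0.05  1.88 -0.    1.22  2.29] pos [ 0.4878 -0.1671  0.0714]
rz tool 0.002
```

To row units: -0.14 rad / 1.5708 = -0.0891.

```bash
echo '[[[0,0,0,0,0,-0.0891],[0,0,0,0,0,-0.0891],[0,0,0,0,0,-0.0891],[0,0,0,0,0,-0.0891],[0,0,0,0,0,-0.0891],[0,0,0,0,0,-0.0891],[0,0,0,0,0,-0.0891],[0,0,0,0,0,-0.0891]]]' | python3 shift.py; echo '[[[0,0,0,0,0,-0.0891],[0,0,0,0,0,-0.0891],[0,0,0,0,0,-0.0891],[0,0,0,0,0,-0.0891],[0,0,0,0,0,-0.0891],[0,0,0,0,0,0],[0,0,0,0,0,0]]]' | python3 shift.py; python3 go.py 0.489 -0.168 0.072 42.6; python3 -c "
from station import ctrl, cams, order, read_state;print(read_state()['moment'])"
```

```text
time: 5.85
tcp_pos: [0.4865, -0.1689, 0.0714]
tcp_rot: [[1.0, -0.018, -0.007], [-0.018, -1.0, -0.003], [-0.007, 0.003, -1.0]]
wrist_force: [-18.2, -12.3, -1.7]
gripper_width: 0.013
grip_force: 40.9
time: 6.55
tcp_pos: [0.4869, -0.1703, 0.0714]
tcp_rot: [[0.78, 0.626, -0.006], [0.626, -0.78, -0.005], [-0.008, 0.0, -1.0]]
wrist_force: [-14.5, -18.8, -6.3]
gripper_width: 0.0131
grip_force: 40.4
tool d [ 0.0031 -0.0005 -0.0006] yaw 38.75 q [-0.43  0.05  1.88 -0.01  1.22  0.47] pos [ 0.4869 -0.1703  0.0714]
rz tool -0.067
[-2.94797062  2.52043243  0.077161  ]
```

To row units: -0.06 rad / 1.5708 = -0.0382.

```bash
m(){ python3 -c "
from station import ctrl, cams, order, read_state;s=read_state();print(s['moment'],s['wrist_force'])"; python3 go.py 0.489 -0.168 0.072 42.6; }; echo '[[[0,0,0,0,0,-0.0382],[0,0,0,0,0,0],[0,0,0,0,0,0]]]' | python3 shift.py>/dev/null; m; echo '[[[0,0,0,0,0,-0.0318],[0,0,0,0,0,0],[0,0,0,0,0,0]]]' | python3 shift.py>/dev/null; m
```

```text
[-3.03180524  2.47144449  0.07980507] [-13.43340607 -19.02020024  -6.91712741]
tool d [ 0.0032 -0.0004 -0.0006] yaw 42.17 q [-0.43  0.05  1.88 -0.01  1.22  0.41] pos [ 0.4869 -0.1705  0.0714]
rz tool -0.008
[-3.03525353  2.28591316 -0.7019711 ] [-13.02737242 -17.57485318  -7.94931235]
tool d [ 0.003  -0.0004 -0.0006] yaw 44.98 q [-0.43  0.05  1.88 -0.01  1.22  0.36] pos [ 0.4871 -0.1704  0.0715]
rz tool 0.042
```

To row units: -0.045 m is -0.9, -0.04 m is -0.8.

```bash
echo '[[[0,0,0,0,0,0],[0,0,0,0,0,0],[0,0,0,0,0,0],[0,0,-0.6,0,0,0],[0,0,-0.8,0,0,0],[0,0,-0.9,0,0,0],[0,0,-0.8,0,0,0]]]' | python3 shift.py 0.06; echo '[[[0,0,0,0,0,-0.0891],[0,0,0,0,0,-0.0891],[0,0,0,0,0,-0.0891],[0,0,0,0,0,-0.0891],[0,0,0,0,0,-0.0891],[0,0,0,0,0,-0.0541],[0,0,0,0,0,0]]]' | python3 shift.py|head -2; python3 go.py 0.490 -0.0255 0.136 90
python3 - <<'E'
from h import *
c=cam('top'); save(c,'crop3.png',(270,180,510,290),3.3)
E
```

```text
time: 7.85
tcp_pos: [0.4905, -0.1662, 0.2295]
tcp_rot: [[0.706, 0.708, 0.002], [0.708, -0.706, -0.001], [0.001, 0.002, -1.0]]
wrist_force: [0.2, -0.9, 0.8]
gripper_width: 0.0598
grip_force: 0.0
time: 8.55
tcp_pos: [0.4905, -0.1663, 0.2272]
tool d [ 0.1408 -0.0003  0.0912] yaw 90.13 q [-0.43 -0.09  1.72  0.    1.51 -0.43] pos [ 0.4905 -0.1663  0.2272]
rz tool 0.002
```

View pics/crop3.png

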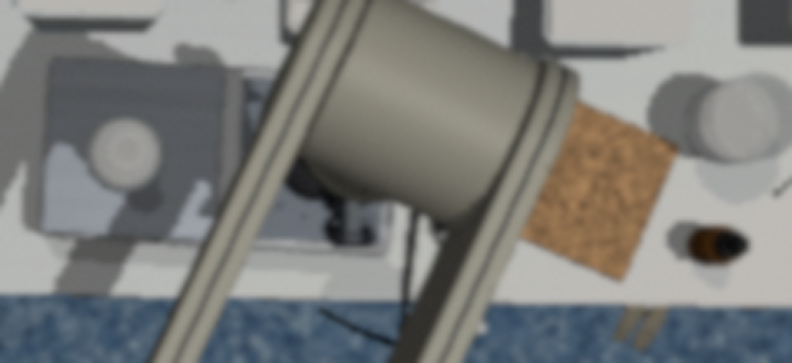

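To row units: 0.045 m is 0.9, 0.04 m is 0.8.

```bash
echo '[[[0.9,0,0,0,0,0],[0.9,0,0,0,0,0],[0.8,0,0,0,0,0],[0.22,0,0,0,0,0],[0,0,0.6,0,0,0],[0,0,0.6,0,0,0],[0,0,0.4,0,0,0],[0,0,0.22,0,0,0]]]' | python3 shift.py 0.06; python3 go.py 0.490 -0.0255 0.136 90
python3 - <<'E'
from m import *
c=cam('top'); n=[onz(c,*p,.087) for p in [(365.2,228.4)]]; save(c,'k.png',(340,205,390,255),6)
E
```

```text
time: 9.4
tcp_pos: [0.489, -0.0257, 0.1334]
tcp_rot: [[0.002, 1.0, -0.002], [1.0, -0.002, 0.0], [0.0, -0.002, -1.0]]
wrist_force: [-0.1, -0.3, 0.3]
gripper_width: 0.0597
grip_force: 0.0
tool d [ 0.0002  0.001  -0.0026] yaw 89.9 q [-0.16 -0.1   1.9  -0.    1.34 -0.16] pos [ 0.489  -0.0257  0.1334]
rz tool -0.002
```

View pics/k.png

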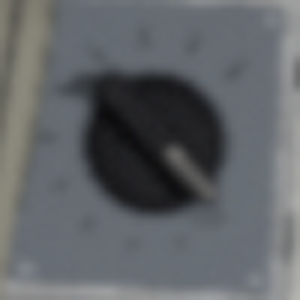

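To row units: -0.03 m is -0.6, -0.02 m is -0.4.

```bash
echo '[[[0,0,0,0,0,0],[0,0,0,0,0,0],[0,0,0,0,0,0],[0,0,0,0,0,0],[0,0,0,0,0,0]]]' | python3 shift.py 0.0 25; echo '[[[0,0,-0.2,0,0,0],[0,0,-0.4,0,0,0],[0,0,-0.6,0,0,0],[0,0,-0.6,0,0,0],[0,0,0,0,0,0]]]' | python3 shift.py; python3 go.py 0.478 -0.390 0.075 90
```

```text
time: 9.95
tcp_pos: [0.4908, -0.0257, 0.1366]
tcp_rot: [[0.0, 1.0, 0.002], [1.0, -0.0, -0.0], [-0.0, 0.002, -1.0]]
wrist_force: [-1.8, -0.7, 5.8]
gripper_width: 0.0337
grip_force: 25.7
time: 10.45
tcp_pos: [0.4924, -0.0258, 0.2308]
tcp_rot: [[-0.0, 1.0, 0.008], [1.0, 0.0, -0.001], [-0.001, 0.008, -1.0]]
wrist_force: [0.2, 0.5, -2.2]
gripper_width: 0.0334
grip_force: 24.8
tool d [-0.364  -0.0157  0.1561] yaw 90.01 q [-0.16 -0.17  1.79  0.    1.52 -0.16] pos [ 0.4924 -0.0258  0.2308]
rz tool 0.0
```

To row units: -0.036 m is -0.72, -0.03 m is -0.6.

```bash
echo '[[[-0.3,-0.02,0,0,0,0],[-0.6,-0.04,0,0,0,0],[-0.72,-0.04,0,0,0,0],[-0.72,-0.04,0,0,0,0],[-0.72,-0.04,0,0,0,0],[-0.72,-0.04,0,0,0,0],[-0.72,-0.04,0,0,0,0],[-0.72,-0.04,0,0,0,0]]]' | python3 shift.py; echo '[[[-0.72,-0.02,0,0,0,0],[-0.64,0,0,0,0,0],[-0.44,0,0,0,0,0],[-0.26,0,0,0,0,0],[0,0,0.6,0,0,0],[0,0,0.8,0,0,0],[0,0,0.8,0,0,0],[0,0,0.4,0,0,0]]]' | python3 shift.py; echo '[[[0,0,0.3,0,0,0],[0,0,0,0,0,0]]]' | python3 shift.py|grep force;  python3 go.py 0.478 -0.390 0.073 90
```

```text
time: 11.25
tcp_pos: [0.4743, -0.2877, 0.2246]
tcp_rot: [[0.0, 1.0, -0.001], [1.0, -0.0, 0.001], [0.001, -0.001, -1.0]]
wrist_force: [1.0, -0.4, -1.1]
gripper_width: 0.0332
grip_force: 24.7
time: 12.05
tcp_pos: [0.472, -0.3868, 0.0904]
tcp_rot: [[-0.0, 1.0, -0.005], [1.0, 0.0, 0.005], [0.005, -0.005, -1.0]]
wrist_force: [-0.4, 1.5, -0.8]
gripper_width: 0.0334
grip_force: 24.8
wrist_force: [-0.9, 0.3, -1.5]
grip_force: 24.8
tool d [-0.0022  0.0052  0.0046] yaw 90.03 q [-0.77  0.29  1.6   0.    1.26 -0.77] pos [ 0.4728 -0.3878  0.0776]
rz tool 0.0
```

Lower in small steps until contact.

To row units: 0.005 m is 0.1, -0.002 m is -0.04.

```bash
echo '[[[-0.04,0.1,0.04,0,0,0],[0,0,0.02,0,0,0],[0,0,0,0,0,0]]]' | python3 shift.py|egrep 'pos|wrist'; echo '[[[0,0,0.04,0,0,0],[0,0,0,0,0,0]]]' | python3 shift.py|egrep 'pos|wrist'
```

```text
tcp_pos: [0.48, -0.3923, 0.0789]
wrist_force: [-0.3, -0.3, -1.2]
tcp_pos: [0.479, -0.3916, 0.0756]
wrist_force: [-1.2, 0.6, -2.0]
```

To row units: 0.002 m is 0.04.

```bash
echo '[[[0,0,0.04,0,0,0],[0,0,0,0,0,0]]]' | python3 shift.py|egrep 'pos|wrist';echo '[[[0,0,0.03,0,0,0],[0,0,0,0,0,0]]]' | python3 shift.py|egrep 'pos|wrist'
```

```text
tcp_pos: [0.4788, -0.3914, 0.073]
wrist_force: [0.3, -0.3, -1.9]
tcp_pos: [0.479, -0.3923, 0.0728]
wrist_force: [-2.7, -0.4, 5.0]
```

To row units: -0.045 m is -0.9, -0.035 m is -0.7.

```bash
echo '[[[0,0,0,0,0,0],[0,0,0,0,0,0],[0,0,0,0,0,0],[0,0,0,0,0,0],[0,0,-0.4,0,0,0],[0,0,-0.7,0,0,0],[0,0,-0.9,0,0,0],[0,0,-0.9,0,0,0]]]' | python3 shift.py 0.06; python3 go.py 0.500 0.371 0.2 167.5
```

```text
time: 13.95
tcp_pos: [0.4785, -0.391, 0.2176]
tcp_rot: [[-0.0, 1.0, -0.001], [1.0, 0.0, 0.001], [0.001, -0.001, -1.0]]
wrist_force: [0.9, 0.6, 0.9]
gripper_width: 0.0597
grip_force: 0.0
tool d [0.7619 0.0216 0.0185] yaw 90.01 q [-0.77  0.19  1.45  0.    1.51 -0.77] pos [ 0.4785 -0.391   0.2176]
rz tool -1.352
```

To row units: 0.045 m is 0.9, 0.0015 m is 0.03.

```bash
echo '[[[0.9,0.03,0,0,0,0],[0.9,0.03,0,0,0,0],[0.9,0.03,0,0,0,0],[0.9,0.03,0,0,0,0],[0.9,0.03,0,0,0,0],[0.9,0.03,0,0,0,0],[0.9,0.03,0,0,0,0],[0.9,0.03,0,0,0,0]]]' | python3 shift.py|head -2; echo '[[[0.9,0.03,0,0,0,0],[0.9,0.03,0,0,0,0],[0.9,0.03,0,0,0,0],[0.9,0.03,0,0,0,0],[0.9,0.03,0,0,0,0],[0.9,0.03,0,0,0,0],[0.9,0.03,0,0,0,0],[0.9,0.03,0,0,0,0]]]' | python3 shift.py|head -2;echo '[[[0.8,0.05,0,0,0,0],[0,0,0,0,0,-0.0891],[0,0,0,0,0,-0.0891],[0,0,0,0,0,-0.0891],[0,0,0,0,0,-0.0891],[0,0,0,0,0,-0.0891],[0,0,0,0,0,-0.0891],[0,0,0,0,0,-0.0891]]]' | python3 shift.py 0.06|head -2;echo '[[[0,0,0,0,0,-0.0891],[0,0,0,0,0,-0.0891],[0,0,0,0,0,-0.0509],[0,0,0,0,0,0]]]' | python3 shift.py|head -2; python3 go.py 0.505 0.3695 0.045 167
python3 - <<'E'
from h import *
c=cam('scene'); save(c,'s3.png',(330,250,450,370),4)
E
```

```text
time: 14.75
tcp_pos: [0.4907, -0.0297, 0.217]
time: 15.55
tcp_pos: [0.5027, 0.3305, 0.2168]
time: 16.35
tcp_pos: [0.5054, 0.3685, 0.2166]
time: 16.75
tcp_pos: [0.5054, 0.3685, 0.2166]
tool d [0.0005 0.0009 0.1716] yaw 166.85 q [ 0.55  0.21  1.43  0.    1.5  -0.79] pos [0.5054 0.3685 0.2166]
rz tool -0.003
```

View pics/s3.png

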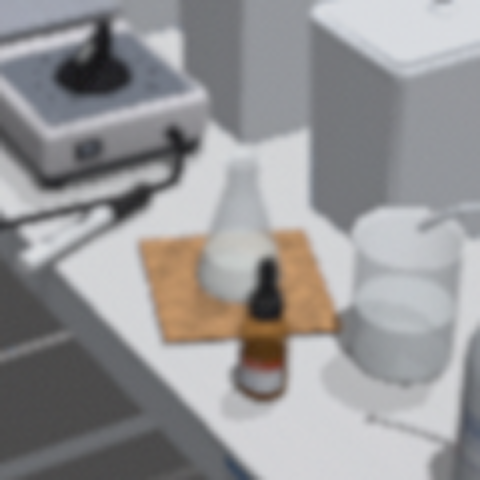

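To row units: 0.045 m is 0.9, 0.04 m is 0.8.

```bash
echo '[[[0,0.02,0.8,0,0,0],[0,0,0.9,0,0,0],[0,0,0.9,0,0,0],[0,0,0.5,0,0,0],[0,0,0.32,0,0,0],[0,0,0,0,0,0]]]' | python3 shift.py|egrep 'pos|wrist'; echo '[[[0,0,0,0,0,0],[0,0,0,0,0,0],[0,0,0,0,0,0],[0,0,0,0,0,0],[0,0,0,0,0,0]]]' | python3 shift.py 0.0 60; python3 go.py 0.505 0.3695 0.045 177.6
```

```text
tcp_pos: [0.5041, 0.3685, 0.0431]
wrist_force: [-0.7, -0.1, -0.3]
time: 17.9
tcp_pos: [0.5069, 0.3702, 0.0474]
tcp_rot: [[-0.973, 0.229, 0.003], [0.229, 0.973, 0.002], [-0.002, 0.002, -1.0]]
wrist_force: [2.5, 2.2, 2.5]
gripper_width: 0.0229
grip_force: 62.6
tool d [ 0.0017 -0.0011  0.0024] yaw 166.77 q [ 0.55  0.35  1.58  0.    1.21 -0.79] pos [0.5069 0.3702 0.0474]
rz tool -0.189
```

To row units: -0.045 m is -0.9, -0.04 m is -0.8, -0.069 rad / 1.5708 = -0.0439.

```bash
echo '[[[0,0,-0.4,0,0,0],[0,0,-0.7,0,0,0],[0,0,-0.9,0,0,0],[0,0,-0.8,0,0,-0.0382],[0,0,-0.2,0,0,-0.0382],[0,0,0,0,0,-0.0439],[0,0,0,0,0,0]]]' | python3 shift.py; python3 go.py 0.4924 -0.068 0.18 177.6
```

```text
time: 18.6
tcp_pos: [0.5055, 0.3693, 0.1959]
tcp_rot: [[-0.999, 0.041, -0.0], [0.041, 0.999, -0.0], [0.0, -0.0, -1.0]]
wrist_force: [-0.1, -0.0, -2.9]
gripper_width: 0.0224
grip_force: 62.1
tool d [-0.0047 -0.4375  0.016 ] yaw 177.67 q [ 0.55  0.22  1.46 -0.    1.47 -0.98] pos [0.5055 0.3693 0.1959]
rz tool 0.001
```

To row units: -0.045 m is -0.9, -0.04 m is -0.8.

```bash
echo '[[[0,-0.4,0,0,0,0],[0,-0.8,0,0,0,0],[-0.02,-0.9,0,0,0,0],[-0.02,-0.9,0,0,0,0],[-0.02,-0.9,0,0,0,0],[-0.02,-0.9,0,0,0,0],[-0.02,-0.9,0,0,0,0],[0,-0.9,0,0,0,0]]]' | python3 shift.py >/dev/null; echo '[[[0,-0.9,0,0,0,0],[0,-0.8,0,0,0,0],[0,-0.45,0,0,0,0],[0,0,0.6,0,0,0],[0,0,0.4,0,0,0],[0,0,0.2,0,0,0],[0,0,0.2,0,0,0],[0,0,0,0,0,0]]]' | python3 shift.py; python3 go.py 0.4924 -0.068 0.1144 177.6
```

```text
time: 20.2
tcp_pos: [0.4914, -0.0674, 0.1243]
tcp_rot: [[-0.999, 0.042, -0.003], [0.042, 0.999, 0.001], [0.003, 0.001, -1.0]]
wrist_force: [-0.0, 1.1, -2.1]
gripper_width: 0.0228
grip_force: 62.0
tool d [-0.001  -0.0006  0.0099] yaw 177.59 q [-0.24 -0.07  1.89  0.    1.32 -1.77] pos [ 0.4914 -0.0674  0.1243]
rz tool -0.0
```

To row units: 0.004 m is 0.08, -0.001 m is -0.02.

```bash
echo '[[[-0.02,0,0.08,0,0,0],[0,0,0.08,0,0,0],[0,0,0,0,0,0]]]' | python3 shift.py|egrep 'pos|wrist'; echo '[[[0,0,0.04,0,0,0],[0,0,0,0,0,0]]]' | python3 shift.py|egrep 'pos|wrist'; echo '[[[0,0,0.03,0,0,0],[0,0,0,0,0,0]]]' | python3 shift.py|egrep 'pos|wrist'
```

```text
tcp_pos: [0.4935, -0.0678, 0.1178]
wrist_force: [-0.2, 0.4, -2.1]
tcp_pos: [0.4939, -0.0679, 0.1163]
wrist_force: [0.5, -0.2, 0.2]
tcp_pos: [0.4938, -0.0679, 0.1147]
wrist_force: [0.7, 1.1, 1.4]
```

```bash
echo '[[[0,0,0.03,0,0,0],[0,0,0,0,0,0]]]' | python3 shift.py|egrep 'pos|wrist'; echo '[[[0,0,0.02,0,0,0],[0,0,0,0,0,0]]]' | python3 shift.py|egrep 'pos|wrist'
```

```text
tcp_pos: [0.4939, -0.0679, 0.1132]
wrist_force: [0.0, 1.4, 3.8]
tcp_pos: [0.4938, -0.0679, 0.1121]
wrist_force: [0.1, 2.0, 5.0]
```

To row units: 0.008 m is 0.16, 0.006 m is 0.12.

```bash
echo '[[[0,0.12,0,0,0,0],[0,0.16,0,0,0,0],[0,0.16,0,0,0,0],[0,0.16,0,0,0,0],[0,0.16,0,0,0,0]]]' | python3 shift.py|egrep 'pos|wrist'; echo '[[[0,0.16,0,0,0,0],[0,0.16,0,0,0,0],[0,0.16,0,0,0,0],[0,0.16,0,0,0,0],[0,0.14,0,0,0,0],[0,0,0,0,0,0]]]' | python3 shift.py|egrep 'pos|wrist'; python3 go.py 0.4957 0.009 0.112 177.6
```

```text
tcp_pos: [0.495, -0.0292, 0.1118]
wrist_force: [0.3, -3.0, 4.3]
tcp_pos: [0.4966, 0.0104, 0.1118]
wrist_force: [-0.9, 2.2, 4.9]
tool d [ 0.0009 -0.0015 -0.0002] yaw 177.65 q [-0.08 -0.06  1.91  0.    1.3  -1.61] pos [0.4966 0.0104 0.1118]
rz tool 0.001
```

To row units: 0.045 m is 0.9, -0.04 m is -0.8.

```bash
echo '[[[0,0,-0.2,0,0,0],[0,0,-0.6,0,0,0],[0,0.2,-0.8,0,0,0],[0,0.9,0,0,0,0],[0,0.9,0,0,0,0],[0,0.9,0,0,0,0],[0,0.9,0,0,0,0],[0,0.9,0,0,0,0]]]' | python3 shift.py|egrep 'pos|wrist'; echo '[[[0,0.9,0,0,0,0],[0,0.8,0,0,0,0],[0,0.5,0,0,0,0],[0,0.2,0,0,0,0.0382],[0,0,0,0,0,0.0382],[0,0,0,0,0,0.0382],[0,0,0,0,0,0],[0,0,0,0,0,0]]]' | python3 shift.py|egrep 'pos|wrist'; python3 go.py 0.502 0.371 0.0475 167.5
```

```text
tcp_pos: [0.5053, 0.2455, 0.1911]
wrist_force: [1.4, -0.7, -2.5]
tcp_pos: [0.5109, 0.3634, 0.1911]
wrist_force: [-0.8, -0.6, -2.3]
tool d [0.0101 0.0056 0.1436] yaw 167.38 q [ 0.54  0.22  1.46  0.    1.46 -0.81] pos [0.5109 0.3634 0.1911]
rz tool -0.002
```

To row units: 0.04 m is 0.8, 0.03 m is 0.6.

```bash
echo '[[[0.2,0.12,0.6,0,0,0],[0,0,0.8,0,0,0],[0,0,0.6,0,0,0],[0,0,0.4,0,0,0],[0,0,0.24,0,0,0],[0,0,0.12,0,0,0],[0,0,0,0,0,0]]]' | python3 shift.py|egrep 'pos|wrist'; echo '[[[0,0,0.06,0,0,0],[0,0,0,0,0,0],[0,0,0,0,0,0]]]' | python3 shift.py|egrep 'pos|wrist';python3 go.py 0.502 0.371 0.0475 167.5
```

```text
tcp_pos: [0.503, 0.3716, 0.0536]
wrist_force: [0.3, 1.1, -1.9]
tcp_pos: [0.5036, 0.3721, 0.0518]
wrist_force: [-0.4, 0.3, -1.7]
tool d [ 0.0013 -0.0015  0.0043] yaw 167.3 q [ 0.55  0.35  1.58  0.    1.22 -0.79] pos [0.5036 0.3721 0.0518]
rz tool -0.004
```

Careful with the scale: shifts go in shares of 50 mm and turns go in shares of pi/2 rad. That gives: 0.002 m is 0.04.

```bash
echo '[[[0,0,0.04,0,0,0],[0,0,0,0,0,0]]]' | python3 shift.py|egrep 'pos|wrist'; echo '[[[0,0,0.03,0,0,0],[0,0,0,0,0,0]]]' | python3 shift.py|egrep 'pos|wrist'; echo '[[[0,0,0,0,0,0],[0,0,0,0,0,0],[0,0,0,0,0,0],[0,0,0,0,0,0],[0,0,-0.4,0,0,0],[0,0,-0.7,0,0,0],[0,0,-0.9,0,0,0],[0,0,-0.9,0,0,0]]]' | python3 shift.py 0.06|egrep 'pos|wrist'; echo '[[[-0.1,-0.9,0,0,0,0],[-0.1,-0.9,0,0,0,0],[-0.1,-0.9,0,0,0,0],[-0.1,-0.9,0,0,0,0],[-0.1,-0.9,0,0,0,0],[-0.1,-0.4,0,0,0,0],[0,0,0,0,0,0],[0,0,0,0,0,0]]]' | python3 shift.py|egrep 'pos|wrist'
python3 - <<'E'
from m import *
c=cam('top'); r,k=rect(dark(c,60),(138,195,176,242)); print(r,onz(c,*r[0],.069))
s=cam('scene'); im=[c['img'][180:290,110:270],s['img'][190:300,240:400]]
cv2.imwrite('pics/f.png',cv2.resize(np.hstack(im)[:,:,::-1],None,fx=2.5,fy=2.5,interpolation=cv2.INTER_CUBIC))
E
```

```text
tcp_pos: [0.5034, 0.372, 0.0492]
wrist_force: [0.2, 0.3, 0.7]
tcp_pos: [0.5035, 0.3721, 0.0478]
wrist_force: [0.0, 0.6, 3.1]
tcp_pos: [0.5024, 0.3714, 0.1931]
wrist_force: [0.9, 0.9, 0.7]
tcp_pos: [0.4785, 0.1262, 0.1925]
wrist_force: [0.7, 0.5, -0.9]
((151.61767578125, 219.52943420410156), (10.6715669631958, 33.71245193481445), 14.03624439239502) [0.50105763 0.36954431 0.069     ]
```

View pics/f.png

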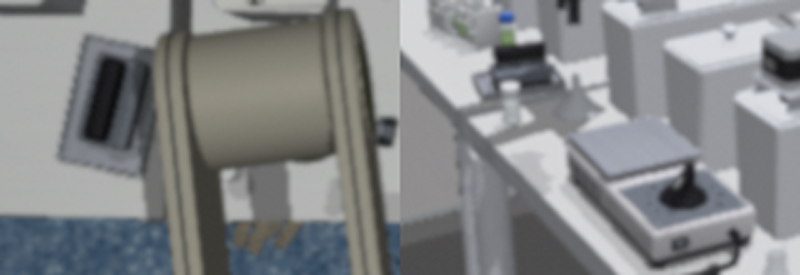

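The block lies flat in its tray (top view about (104,100)), the plate is bare, and the funnel and vial are still standing. The arm is clear of everything, so I'm handing in.

```bash
python3 -c "
from station import ctrl, cams, order, read_state;print(order.hand_in())"
```

```text
the job is handed in; nothing more can be done
None
```

I finished the job and handed it in, but no verdict came back: the knob is at its off stop, the flask stands on the cork mat, the plate was rubbed in one stroke at about 6–7 N, and the block is flat in its tray.

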